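# Long wax lump from the revolving bins into the saucepan

### The arm

A 6-joint arm with a two-finger parallel gripper is mounted at the origin on the work surface; the furniture and walls round the work are solid. World frame = base frame: x ahead of the robot, y to its left, z up, the work surface at z = 0. Lengths are in m, angles in degrees, forces in N, time in s.
With the tool pointing down it reaches from about 0.225 to 0.875 m from the base axis. Payload 3.4 kg.
Tool frame: the origin (TCP) lies at the very end of the fingers, on their centre line; the grasp point (between the pads) lies manip.grip_depth behind it (manip.grip_depth is the distance from the TCP to the grasp point, in m); y points along the fingers, z is the direction in which the jaws open and shut, and the axes are right-handed (so a half turn about y gives the same grasp; the last joint's range is limited). The gripper opens to 85 mm and grips with 20 to 120 N. Pads are 22 mm wide; open, the fingers measure 114 mm over their backs; the gripper's body (76 mm by 85 mm) begins 54 mm behind the grasp point. The pads swing forward as they close: fully open they stand 13 mm farther back than shut.
Start: joints at [-77.578, 15.808, 86.224, -0, 77.962, -6.933], TCP at [0.191, -0.543, 0.231] pointing down, gripper open.
Joint ranges: [-165.64, 165.64], [-43.16, 119.46], [12.63, 154.43], [-67.54, 247.53], [6.08, 155.33], [-154.97, 154.97]. Speed limits (degrees/s): [147.25, 147.25, 180, 180, 180, 180].

### API

Orientations are given as [roll, pitch, yaw] about the fixed x, y, z axes, in that order (R = Rz(yaw) Ry(pitch) Rx(roll)).
In Python, from bench import manip, cams, ticket gives the robot as it stands. The module is installed in compiled form; this text tells all that it offers.
- The arm moves only by the tool send_rows, never from a script. Its arguments are lists of equal length, an entry for each row: "xyz": the shift along the tool's x, y, z in units of 0.05 m (1.0 is 0.05 m), a list of three; "spin": the turn about the tool's y in units of 0.15 rad (1.0 is 0.15 rad); "claw": the closure, from 0 (fully open) to 1 (shut). A call has 1 to 10 rows; each row shifts and turns the pose as measured when the row begins, along the tool's axes as they then stand; what a row does not reach is not made up. A row lasts 1/8 s, in which the tool goes at most 62.5 mm and 10.7 degrees, less where a joint would pass 70% of its speed; a pose out of reach is approached as far as the arm can. A call with a number of a shift or a turn outside -1 to 1 is refused whole. A call with a gripper value outside its range is refused whole. The fingers move at their own pace and stop on an object; the grip force is fixed at half the most. Time passes only in rows, so rows that do not move let the fingers close. It gives the time, the measured TCP pose, the force and the opening at its end, in the units of the state.
- manip.get_state(): the state, without advancing time (a new reading comes with each control period).
- cams.read_camera(name): name is "side" or "top"; returns (picture, depth): 480x640x3 uint8, red, green, blue; 480x640 float32, m along the optical axis (not along the pixel's ray), 0 where there is no reading.
- cams.get_calibration(name): a dict with "fx", "fy", "cx", "cy" (pixels), "world_to_cam" (4x4, takes a point from world to camera coordinates). Camera axes: x right, y down, z forward; pixel columns grow to the right and rows downward; lengths in m; the calibration is good to about 2 mm. A picture is of the moment at which its call begins. get_calibration takes no time and is no camera call.
- ticket.job_done(): hands the job in, once; it reports no verdict.
The state is a dict: "time_s": time; "qpos": joint angles; "dq": joint speeds; "effort": joint torques, N m; "ee_pos": TCP position; "ee_rot": TCP orientation; "force": force on the tool from outside, world axes, zero at the start; "wrist_torque": the same for the moment, N m; "opening": opening from 0.0 (shut) to 1.0 (fully open).
Only numpy, scipy, OpenCV 4.12 (cv2) and the standard library are available. Lean on these libraries where they do the work, as an engineer would, in place of code of your own. Each camera call takes 0.05 s, during which the arm holds its last target.

### The job

Turn the revolving wax tray until the bin with the long, egg-shaped lump of wax stands in the middle of the opening of the clear guard. Then take that lump out through the opening and put it into the aluminium saucepan that stands on the bench beside the tray, letting go of it there.

Things in the scene. Friction and masses are not known exactly. Their poses are not given: they have to be found in the camera images.
- knob (a point): Grip point of the dark wooden bar knob on top of the tray's spindle, on the vertical turning axis. The bar is 54 mm long (this frame's x), 18 mm wide (y), 34 mm high; this point is 14 mm below its top and 34 mm above the guard's upper face. Knob and tray turn as one, either way without end, and stay where left (friction about 0.05 N m).
- carousel: The revolving wooden tray, radius 137 mm; origin on its axis at bench height, x along the knob's bar. Five equal bins of 72 degrees, the first centred on x, each with one lump of wax about 95 mm from the axis. The bins' floor is 24 mm above the bench; dividers and rim stand 13 mm above the floor.
- opening (a point): Fixed point amid the guard's opening: 95 mm from the tray's axis, in the direction the opening faces (this frame's x), 10 mm above the bins' floor. The guard is a fixed clear plate (upper face 62 mm above the bench) over the whole tray but for this 84 degree sector, spindle to rim. At the start the wanted lump is under the plate, 55 to 90 degrees to either side, a round lump in the opening.
- lump_centre (a point): Centre of the wanted lump of wax: the only long, egg-shaped one on the tray, 40 mm long (this frame's y), 29 mm wide (x), 19 mm high, lying flat in a bin next to the one at the opening; it rides with the tray when that turns. The other lumps are round (31 mm across) or small (22 mm).
- pan_centre (a point): Centre of the hard, level fill inside the open aluminium saucepan, 51 mm above the bench. The saucepan does not move. Its inside is about 130 mm across, its rim 82 mm above the bench (31 mm above the fill); its handle sticks out to one side at rim height.

How it is judged:
By the outcome, as a careful person would: the job done as asked, in the order asked, and still so for the second after the job is handed in, with the robot touching nothing.
It also fails if it takes over 64 s, if anything falls off the work surface, if the arm or the gripper's body presses on something with over 40 N, if the wrist force passes 120 N, or if a joint passes its speed limit or range.

## Working session

There is one attempt and no reset: what is moved stays moved. The work goes in short steps, Python scripts to look and compute and a tool call to move; the robot and the scene stay as the last step left them, time stands still between calls to the robot, and variables do not carry over. Pictures are saved under pics/ and viewed, and the job is handed in when it is done.

Besides the shell and the picture viewer there is one more tool, called after "Emit:" in YAML: its name, and indented under it one key for each argument. send_rows: Moves the arm, as the interface text tells. Its arguments: {"type":"object","properties":{"xyz":{"type":"array"},"spin":{"type":"array"},"claw":{"type":"array"}},"required":["xyz","spin","claw"]}

```bash
mkdir -p pics
python3 - <<'E'
from bench import manip, cams, ticket
import cv2, numpy as np
for n in ("side","top"):
    p,d=cams.read_camera(n); cv2.imwrite(f"pics/{n}0.png",p[:,:,::-1]); np.savez(f"{n}0.npz",p=p,d=d)
    c=cams.get_calibration(n); print(n,c)
print(manip.get_state(), manip.grip_depth)
E
```

```text
side {'fx': 468.7395760332953, 'fy': 468.7395760332953, 'cx': 312.6941617922797, 'cy': 236.88883533118397, 'world_to_cam': array([[-0.96577692, -0.25891729,  0.01538763,  0.49132856],
       [-0.12049553,  0.39533806, -0.91059796,  0.17893442],
       [ 0.22968624, -0.88128863, -0.41300675,  0.74080987],
       [ 0.        ,  0.        ,  0.        ,  1.        ]])}
top {'fx': 477.0890399526542, 'fy': 477.0890399526542, 'cx': 312.6559054722343, 'cy': 237.3619275398026, 'world_to_cam': array([[ 0.01142341, -0.99978587,  0.01725446, -0.07069719],
       [-0.98655987, -0.01408179, -0.1627923 ,  0.51218135],
       [ 0.16300041, -0.01516291, -0.98650948,  0.84334881],
       [ 0.        ,  0.        ,  0.        ,  1.        ]])}
{'time_s': 0.1, 'qpos': array([-7.75791199e+01,  1.58473263e+01,  8.62853964e+01, -1.92108324e-03,
        7.79605456e+01, -6.93285740e+00]), 'dq': array([ 0.03331667, -0.02123945, -0.14411537, -0.01270299,  0.08047051,
       -0.03367485]), 'effort': array([ 1.53405439e-03, -4.17700624e+01, -2.46404868e+01, -8.93569745e-05,
        5.81594548e-03, -9.05151921e-06]), 'ee_pos': array([ 0.19044367, -0.54208664,  0.23051094]), 'ee_rot': array([-9.00928129e+01,  9.39359745e-03, -1.60645868e+02]), 'force': array([-0.75084381, -0.73589463,  0.89830946]), 'wrist_torque': array([-0.00466359,  0.00626061,  0.00812016]), 'opening': 0.9957046776889207} 0.0187
```

View pics/top0.png

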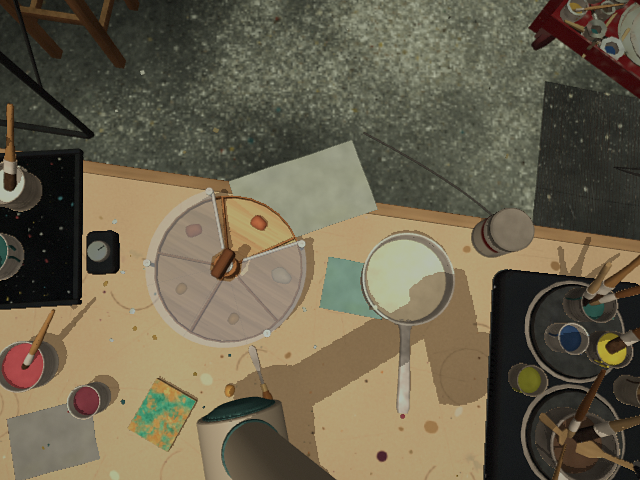

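View pics/side0.png

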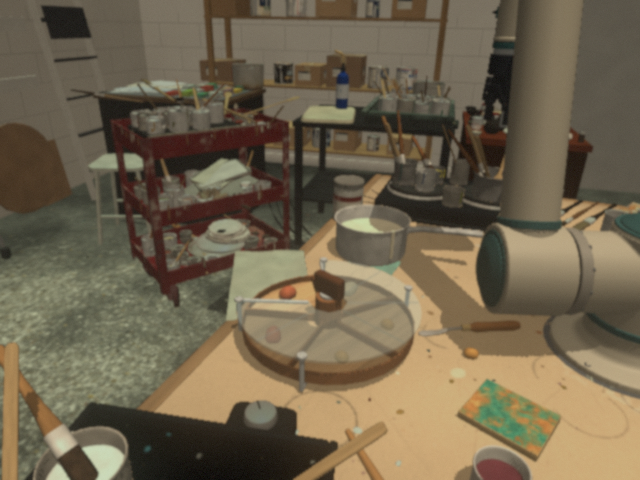

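```bash
cat > h.py <<'E'
from bench import manip, cams, ticket
import cv2, numpy as np
def w2p(n,P):
    c=cams.get_calibration(n); P=np.atleast_2d(P); q=P@c["world_to_cam"][:3,:3].T+c["world_to_cam"][:3,3]
    return np.c_[q[:,0]/q[:,2]*c["fx"]+c["cx"], q[:,1]/q[:,2]*c["fy"]+c["cy"]]
def p2w(n,u,v,z=None,d=None):
    c=cams.get_calibration(n); R=c["world_to_cam"][:3,:3]; t=c["world_to_cam"][:3,3]
    r=R.T@np.array([(u-c["cx"])/c["fx"],(v-c["cy"])/c["fy"],1]); o=-R.T@t
    s=d if d is not None else (z-o[2])/r[2]
    return o+s*r
E
python3 - <<'E'
from h import *
p=np.load("top0.npz")["p"][:,:,::-1]
c=p[180:355,140:315]; cv2.imwrite("pics/z1.png",cv2.convertScaleAbs(cv2.resize(c,(600,600),interpolation=3),alpha=1.3))
p=np.load("side0.npz")["p"][:,:,::-1]
c=p[240:400,220:430]; cv2.imwrite("pics/z2.png",cv2.convertScaleAbs(cv2.resize(c,(787,600),interpolation=3),alpha=1.6))
d=np.load("top0.npz")["d"]
for u,v in [(259,222),(281,275),(193,230),(225,257),(230,300),(407,280),(407,236),(404,400),(300,400)]:
    print(u,v,d[v,u],p2w("top",u,v,d=d[v,u]).round(4))
E
```

```text
259 222 0.8867018 [0.5402 0.036  0.0448]
281 275 0.8552368 [ 0.4408 -0.0079  0.0609]
193 230 0.8660879 [0.5205 0.1535 0.0606]
225 257 0.8102789 [0.4661 0.0854 0.1092]
230 300 0.84320116 [0.3952 0.081  0.0642]
407 280 0.8717076 [ 0.4358 -0.2373  0.0469]
407 236 0.8535359 [ 0.5121 -0.2323  0.0779]
404 400 0.80567634 [ 0.2308 -0.221   0.0797]
300 400 0.8785011 [ 0.2161 -0.0449  0.0008]
```

View pics/z1.png

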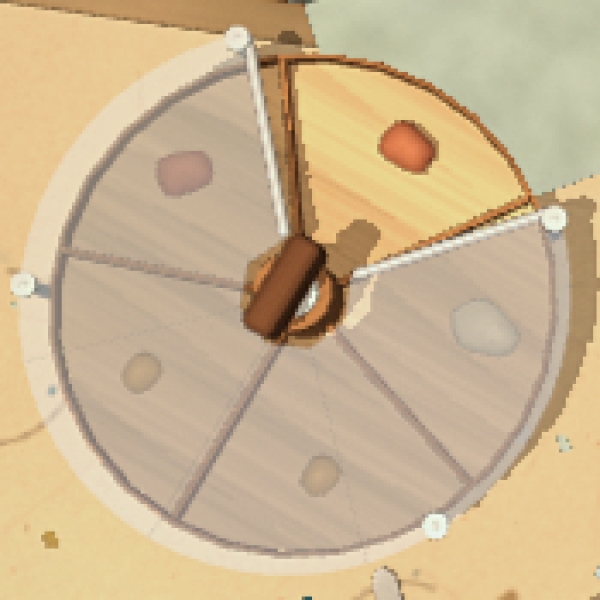

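View pics/z2.png

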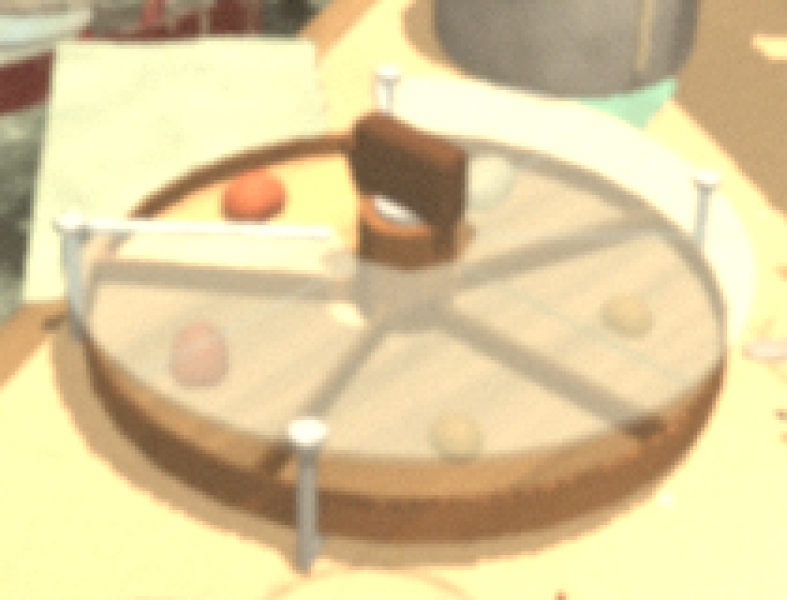

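Run:
```python
from h import *
s=175/600
o=lambda a,b:(140+(a+.5)*s-.5,180+(b+.5)*s-.5)
rim=[(290,57),(400,78),(478,132),(535,205),(556,300),(540,385),(470,480),(380,535),(280,551),(180,520),(100,440),(58,340),(65,250),(110,150),(180,90)]
P=np.array([p2w("top",*o(*r),z=.037)[:2] for r in rim])
A=np.c_[2*P,np.ones(len(P))]; x=np.linalg.lstsq(A,(P**2).sum(1),rcond=None)[0]
c=x[:2]; print("axis",c,"r",np.sqrt(x[2]+c@c), np.linalg.norm(P-c,axis=1).round(4))
# knob top z=.062+.034+.014=.110
k=[(300,235),(326,245),(272,338),(247,325)]
K=np.array([p2w("top",*o(*q),z=.110)[:2] for q in k]); print("knob",K.mean(0),K)
e=(K[0]+K[1]-K[2]-K[3])/2; print("bar len",np.linalg.norm(e),"ang",np.degrees(np.arctan2(e[1],e[0])))
ang=lambda v:np.degrees(np.arctan2(v[1],v[0]))
for n,q,z in [("postA",(238,38),.07),("postB",(554,217),.07),("postC",(435,525),.07),("postD",(25,285),.07),("egg",(485,327),.035),("red",(408,147),.035),("pink",(185,172),.035),
  ("div1",(285,62),.037),("div2",(532,200),.037),("div3",(470,482),.037),("div4",(178,515),.037),("div5",(62,250),.037)]:
    w=p2w("top",*o(*q),z=z)[:2]; print(n,w.round(4),np.linalg.norm(w-c).round(4),ang(w-c).round(1))
d=np.load("top0.npz")["d"]
# pan rim
W=[]
import itertools
for v in range(225,335):
  for u in range(355,460):
    if d[v,u]>0:
      w=p2w("top",u,v,d=d[v,u])
      if .077<w[2]<.088: W.append(w)
W=np.array(W); 
sel=W[W[:,0]>.385]
A=np.c_[2*sel[:,:2],np.ones(len(sel))]; x=np.linalg.lstsq(A,(sel[:,:2]**2).sum(1),rcond=None)[0]
print("pan",x[:2],np.sqrt(x[2]+x[:2]@x[:2]),len(sel))
```

```text
axis [0.4574496  0.09014761] r 0.13291305075336812 [0.1335 0.1307 0.1294 0.1333 0.1349 0.1349 0.132  0.1324 0.1338 0.133
 0.1305 0.133  0.1323 0.1349 0.1348]
knob [0.45588079 0.08794238] [[0.4811574  0.0822546 ]
 [0.47632917 0.06919348]
 [0.42990388 0.09389638]
 [0.43613272 0.10642506]]
bar len 0.051845205803030085 ang -28.121264229366034
postA [0.5919 0.126 ] 0.1391 14.9
postB [ 0.4981 -0.0433] 0.1395 -73.1
postC [0.3393 0.0146] 0.1403 -147.4
postD [0.4587 0.2295] 0.1394 89.5
egg [ 0.443  -0.0068] 0.098 -98.5
red [0.5411 0.0376] 0.0988 -32.1
pink [0.5254 0.1585] 0.0964 45.2
div1 [0.5874 0.1064] 0.131 7.1
div2 [ 0.5123 -0.0309] 0.1329 -65.6
div3 [ 0.3607 -0.0008] 0.1328 -136.8
div4 [0.3418 0.1522] 0.1312 151.8
div5 [0.4814 0.2219] 0.1339 79.7Traceback (most recent call last):
  File "<stdin>", line 23, in <module>
  File "h.py", line 7, in p2w
    c=cams.get_calibration(n); R=c["world_to_cam"][:3,:3]; t=c["world_to_cam"][:3,3]
ValueError: time passes only in moves, steps and waits
```

```bash
python3 - <<'E'
from bench import cams
import pickle
pickle.dump({n:cams.get_calibration(n) for n in ("side","top")},open("cal.pkl","wb"))
E
cat > h.py <<'E'
import cv2, numpy as np, pickle
CAL=pickle.load(open("cal.pkl","rb"))
def w2p(n,P):
    c=CAL[n]; P=np.atleast_2d(P); q=P@c["world_to_cam"][:3,:3].T+c["world_to_cam"][:3,3]
    return np.c_[q[:,0]/q[:,2]*c["fx"]+c["cx"], q[:,1]/q[:,2]*c["fy"]+c["cy"]]
def p2w(n,u,v,z=None,d=None):
    c=CAL[n]; R=c["world_to_cam"][:3,:3]; t=c["world_to_cam"][:3,3]
    u=np.asarray(u,float); v=np.asarray(v,float)
    r=np.stack([(u-c["cx"])/c["fx"],(v-c["cy"])/c["fy"],np.ones_like(u)],-1)@R; o=-R.T@t
    s=np.asarray(d if d is not None else (z-o[2])/r[...,2])
    return o+s[...,None]*r
def fitc(P):
    x=np.linalg.lstsq(np.c_[2*P,np.ones(len(P))],(P**2).sum(1),rcond=None)[0]
    return x[:2],np.sqrt(x[2]+x[:2]@x[:2])
def plan(s,target,zdir=None):
    """remaining shift in tool units, spin units"""
    from scipy.spatial.transform import Rotation as Ro
    R=Ro.from_euler("xyz",s["ee_rot"],degrees=True).as_matrix()
    d=R.T@(np.array(target)-s["ee_pos"])/.05
    zd=np.degrees(np.arctan2(R[1,2],R[0,2]))
    print("t",round(s["time_s"],2),"pos",s["ee_pos"].round(4),"zdir",zd.round(2),"q6",s["qpos"][5].round(1),"open",round(s["opening"],3),"F",s["force"].round(1))
    print("shift units",d.round(3),"n",np.linalg.norm(d).round(2), "spin units", None if zdir is None else round(-((zdir-zd+180)%360-180)/np.degrees(.15),3))
E
python3 - <<'E'
from h import *
z=np.load("top0.npz"); p,d=z["p"],z["d"]
V,U=np.mgrid[0:480,0:640]; W=p2w("top",U,V,d=d)
m=(d>0)&(U>355)&(U<460)&(V>225)&(V<335)
r=m&(W[...,2]>.076)&(W[...,2]<.09)&(W[...,0]>.39); print("pan rim",fitc(W[r][:,:2]),W[r][:,2].mean())
f=m&(W[...,2]>.045)&(W[...,2]<.057); q=W[f]; print("fill",q[:,:2].min(0),q[:,:2].max(0),q[:,2].mean(), fitc(q[:,:2]) if 0 else q.mean(0))
k=(d>0)&(U>200)&(U<250)&(V>235)&(V<290)&(W[...,2]>.1); q=W[k]; 
rc=cv2.minAreaRect(q[:,:2].astype(np.float32)*1000); print("knob top",q.mean(0),rc,cv2.boxPoints(rc))
# egg mask
hsv=cv2.cvtColor(p,cv2.COLOR_RGB2HSV); 
print(p[275,264:300:2]);
E
```

```text
pan rim (array([ 0.43644264, -0.2318529 ]), np.float64(0.07851051211497323)) 0.07999361965963793
fill [ 0.36207299 -0.30824959] [ 0.51214138 -0.15465674] 0.048462970008551313 [ 0.4367564  -0.23481883  0.04846297]
knob top [0.45648629 0.09073683 0.10787786] ((457.2283935546875, 91.74276733398438), (18.790164947509766, 53.591766357421875), 61.53240203857422) [[429.1942    96.25624 ]
 [476.30603   70.711105]
 [485.26257   87.229294]
 [438.15076  112.77443 ]]
[[149 133 117]
 [148 133 117]
 [153 137 119]
 [156 139 122]
 [141 133 121]
 [150 142 126]
 [153 144 129]
 [155 146 130]
 [157 148 132]
 [158 148 132]
 [159 150 133]
 [150 142 128]
 [142 135 123]
 [135 127 116]
 [148 132 118]
 [154 138 121]
 [156 139 122]
 [156 140 122]]
```

Run:
```python
from h import *
from bench import manip
plan(manip.get_state(),[.457,.0905,.22],-118.5)
```

```text
t 0.1 pos [ 0.1904 -0.5421  0.2305] zdir -70.65 q6 -6.9 open 0.996 F [-0.8 -0.7  0.9]
shift units [ -9.223   0.228 -10.17 ] n 13.73 spin units 5.568
```

Emit:
send_rows:
  xyz:
    - [-0.75,0,-0.83]
    - [-0.75,0,-0.83]
    - [-0.75,0,-0.83]
    - [-0.75,0,-0.83]
    - [-0.75,0,-0.83]
    - [-0.75,0,-0.83]
    - [-0.75,0,-0.83]
    - [-0.75,0,-0.83]
    - [-0.75,0,-0.83]
    - [-0.75,0,-0.83]
  spin: [0,0,0,0,0,0,0,0,0,0]
  claw: [0,0,0,0,0,0,0,0,0,0]

```text
time_s: 1.35
ee_pos: [0.412, -0.0142, 0.2287]
ee_rot: [-90.2, 0.1, -161.2]
force: [0.9, -0.9, 0.1]
opening: 0.999
```

Run:
```python
from h import *
from bench import manip
plan(manip.get_state(),[.457,.0905,.22],-118.5)
```

```text
t 1.35 pos [ 0.412  -0.0142  0.2287] zdir -71.22 q6 59.3 open 0.999 F [ 0.9 -0.9  0.1]
shift units [-1.525  0.184 -1.692] n 2.29 spin units 5.501
```

Emit:
send_rows:
  xyz:
    - [-0.55,0.06,-0.6]
    - [-0.55,0.06,-0.6]
    - [-0.4,0.06,-0.45]
    - [0,0,0]
    - [0,0,0]
    - [0,0,0]
    - [0,0,0]
    - [0,0,0]
    - [0,0,0]
    - [0,0,0]
  spin: [0,0,0,0.9,0.9,0.9,0.9,0.9,0.9,0]
  claw: [0,0,0,0,0,0,0,0,0,0]

```text
time_s: 2.6
ee_pos: [0.4552, 0.097, 0.216]
ee_rot: [-90.0, -0.5, 151.5]
force: [-0.8, -0.2, 0.2]
opening: 1.002
```

Run:
```python
from h import *
from bench import manip
plan(manip.get_state(),[.457,.0905,.0775],-118.5)
```

```text
t 2.6 pos [0.4552 0.097  0.216 ] zdir -118.51 q6 121.7 open 1.002 F [-0.8 -0.2  0.2]
shift units [-0.115  2.769  0.098] n 2.77 spin units -0.001
```

Emit:
send_rows:
  xyz:
    - [-0.1,0.5,0.1]
    - [0,0.5,0]
    - [0,0.5,0]
    - [0,0.5,0]
    - [0,0.4,0]
    - [0,0.3,0]
    - [0,0,0]
  spin: [0,0,0,0,0,0,0]
  claw: [0,0,0,0,0,0,0]

```text
time_s: 3.48
ee_pos: [0.4563, 0.0905, 0.0767]
ee_rot: [-90.0, -0.5, 152.5]
force: [0.1, 0.5, -0.1]
opening: 1.001
```

Run:
```python
from h import *
from bench import manip,cams
plan(manip.get_state(),[.457,.0905,.0775],-118.5)
for n in("side","top"):
    p,d=cams.read_camera(n); c=p[150:400,180:480]; cv2.imwrite(f"pics/{n}1.png",cv2.resize(c,(600,500))[:,:,::-1])
```

```text
t 3.48 pos [0.4563 0.0905 0.0767] zdir -117.52 q6 119.8 open 1.001 F [ 0.1  0.5 -0.1]
shift units [-0.012 -0.016 -0.006] n 0.02 spin units 0.114
```

View pics/side1.png

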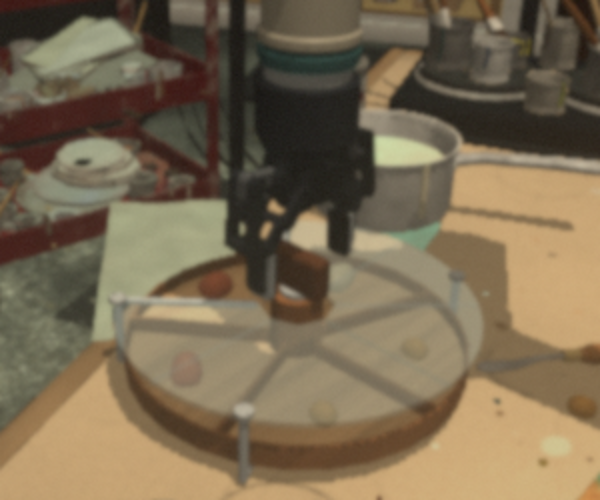

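The open fingers straddle the knob bar at about (300,275) in the crop and clear the plate. I'm closing them now.

Emit:
send_rows:
  xyz:
    - [0,0,0]
    - [0,0,0]
    - [0,0,0]
    - [0,0,0]
    - [0,0,0]
    - [0,0,0]
    - [0,0,0]
    - [0,0,0]
  spin: [0.1,0,0,0,0,0,0,0]
  claw: [1,1,1,1,1,1,1,1]

```text
time_s: 4.58
ee_pos: [0.4597, 0.0917, 0.0802]
ee_rot: [-90.4, -0.1, 151.6]
force: [0.3, 2.0, -0.4]
opening: 0.201
```

Run:
```python
from h import *
from bench import manip
plan(manip.get_state(),[.457,.0905,.0775],-46.5)
```

```text
t 4.58 pos [0.4597 0.0917 0.0802] zdir -118.44 q6 120.7 open 0.201 F [ 0.3  2.  -0.4]
shift units [0.036 0.054 0.048] n 0.08 spin units -8.371
```

Emit:
send_rows:
  xyz:
    - [0,0,0]
    - [0,0,0]
    - [0,0,0]
    - [0,0,0]
    - [0,0,0]
  spin: [-0.5,-0.6,-0.6,-0.6,-0.6]
  claw: [1,1,1,1,1]

```text
time_s: 5.2
ee_pos: [0.4598, 0.0919, 0.0802]
ee_rot: [-90.4, 0.1, 177.3]
force: [1.2, 2.4, -0.0]
opening: 0.203
```

Run:
```python
from h import *
from bench import manip
plan(manip.get_state(),[.4585,.0911,.0785],-46.5)
```

```text
t 5.2 pos [0.4598 0.0919 0.0802] zdir -92.74 q6 94.9 open 0.203 F [ 1.2  2.4 -0. ]
shift units [0.026 0.035 0.018] n 0.05 spin units -5.381
```

Emit:
send_rows:
  xyz:
    - [0,0,0]
    - [0,0,0]
    - [0,0,0]
    - [0,0,0]
    - [0,0,0]
    - [0,0,0]
    - [0,0,0]
    - [0,0,0]
    - [0,0,0]
  spin: [-0.7,-0.7,-0.7,-0.7,-0.7,-0.7,-0.6,-0.5,0]
  claw: [1,1,1,1,1,1,1,1,1]

```text
time_s: 6.32
ee_pos: [0.4597, 0.0923, 0.0802]
ee_rot: [-90.2, 0.4, -135.7]
force: [1.1, 2.0, -0.7]
opening: 0.196
```

Run:
```python
from h import *
from bench import manip,cams
plan(manip.get_state(),[.4585,.0911,.0785],-46.5)
for n in("side","top"):
    p,d=cams.read_camera(n); np.savez(n+"2.npz",p=p,d=d);c=p[150:400,130:430]; cv2.imwrite(f"pics/{n}2.png",cv2.resize(c,(720,600))[:,:,::-1])
```

```text
t 6.33 pos [0.4597 0.0923 0.0802] zdir -45.72 q6 47.9 open 0.196 F [ 1.1  2.  -0.7]
shift units [0.034 0.034 0.001] n 0.05 spin units 0.09
```

View pics/side2.png

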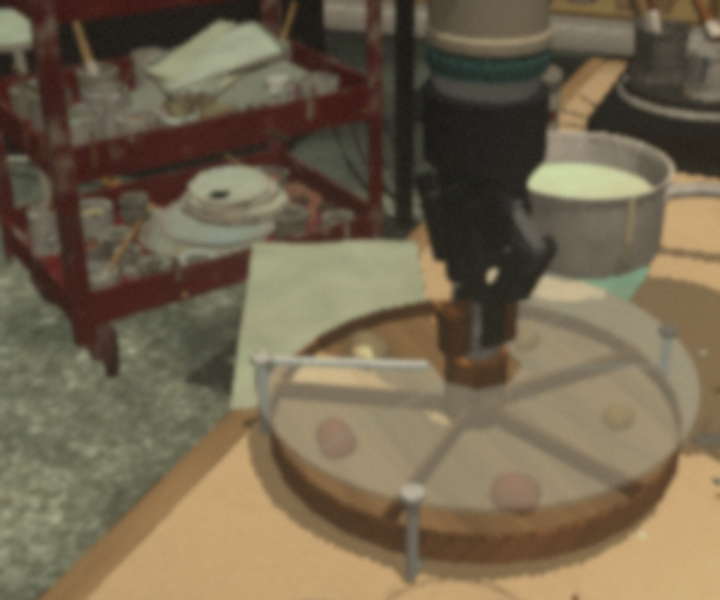

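View pics/top2.png

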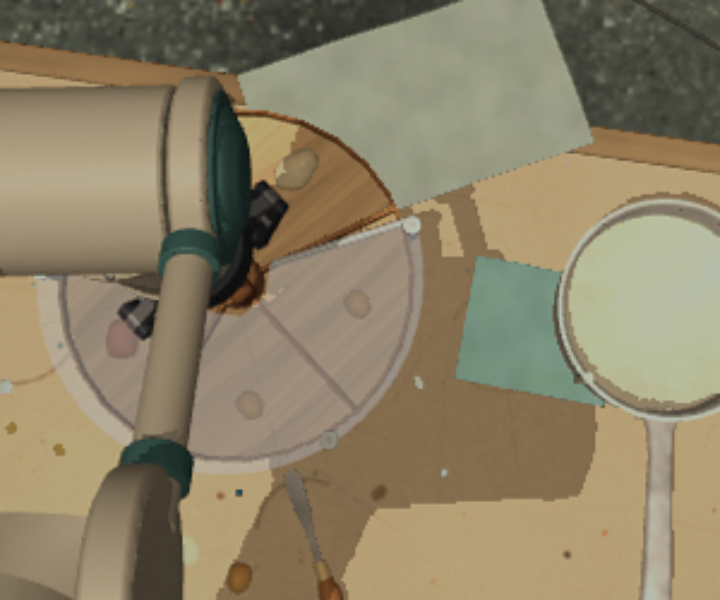

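Emit:
send_rows:
  xyz:
    - [0,0,0]
    - [0,0,0]
    - [0,0,0]
    - [0,0,0]
    - [0,0,0]
    - [0,0,0]
    - [0,-0.5,0]
    - [0,-0.8,0]
    - [0,-0.8,0]
    - [0,-0.5,0]
  spin: [0.15,0,0,0,0,0,0,0,0,0]
  claw: [1,1,0,0,0,0,0,0,0,0]

```text
time_s: 7.68
ee_pos: [0.4574, 0.0905, 0.2116]
ee_rot: [-90.5, 0.0, -137.3]
force: [-0.5, 0.6, 0.3]
opening: 1.001
```

Run:
```python
from h import *
from bench import manip,cams
plan(manip.get_state(),[.40,-.08,.24],42)
```

```text
t 7.67 pos [0.4574 0.0905 0.2116] zdir -47.28 q6 49.5 open 1.001 F [-0.5  0.6  0.3]
shift units [ 3.157 -0.584  1.722] n 3.64 spin units -10.388
```

Next I move the arm aside so the cameras can see the tray, turning the wrist on the way.

Emit:
send_rows:
  xyz:
    - [0.9,-0.15,0.5]
    - [0.9,-0.15,0.5]
    - [0.9,-0.15,0.5]
    - [0.9,-0.15,0.5]
    - [0.9,0,0.5]
    - [0,0,0]
    - [0,0,0]
    - [0,0,0]
    - [0,0,0]
    - [0,0,0]
  spin: [0,0,0,0,0,-1,-1,-1,-1,-1]
  claw: [0,0,0,0,0,0,0,0,0,0]

```text
time_s: 8.93
ee_pos: [0.3765, -0.1631, 0.2446]
ee_rot: [-89.7, 0.2, -93.0]
force: [0.1, -0.1, -0.2]
opening: 1.002
```

Run:
```python
from h import *
from bench import manip,cams
plan(manip.get_state(),[.54,.043,.15],42)
p,d=cams.read_camera("top"); np.savez("top3.npz",p=p,d=d); cv2.imwrite("pics/top3.png",p[:,:,::-1])
cv2.imwrite("pics/z3.png",cv2.convertScaleAbs(cv2.resize(p[180:355,140:315],(600,600),interpolation=3),alpha=1.3)[:,:,::-1])
```

```text
t 8.93 pos [ 0.3765 -0.1631  0.2446] zdir -2.97 q6 -30.5 open 1.002 F [ 0.1 -0.1 -0.2]
shift units [-4.281  1.92   3.044] n 5.59 spin units -5.232
```

View pics/z3.png

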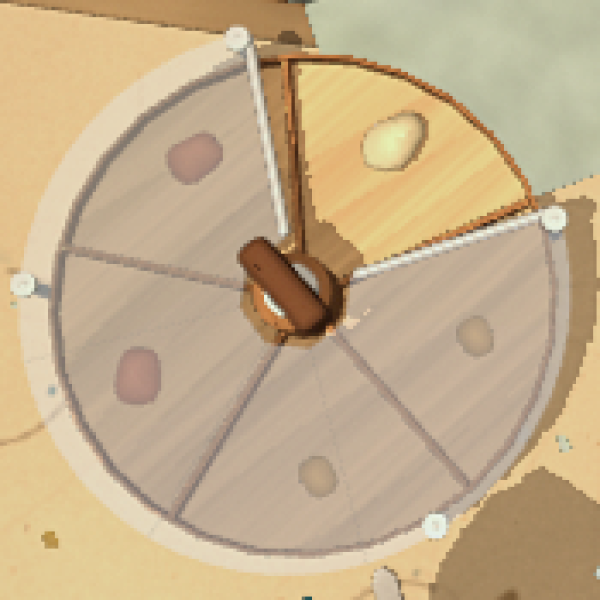

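Run:
```python
from h import *
z=np.load("top3.npz"); p,d=z["p"],z["d"]
s=175/600; o=lambda a,b:(140+(a+.5)*s-.5,180+(b+.5)*s-.5)
c=np.array([.457,.0905]); ang=lambda v:np.degrees(np.arctan2(v[1],v[0])).round(1)
for n,q,zz in [("lipA out",(252,60),.065),("lipA in",(286,232),.065),("lipB out",(535,222),.065),("lipB in",(355,275),.065),("div1",(289,62),.037),("div2",(533,204),.037),("div3",(468,482),.037),("div4",(178,515),.037),("div5",(64,247),.037)]:
    w=p2w("top",*o(*q),z=zz)[:2]; print(n,w.round(4),ang(w-c))
V,U=np.mgrid[0:480,0:640]
W=p2w("top",U,V,z=.0335)
# egg seg: less saturated than wood
hsv=cv2.cvtColor(p,cv2.COLOR_RGB2HSV); roi=(U>240)&(U<270)&(V>208)&(V<234)
print(hsv[221,242:270].tolist())
m=(roi&(hsv[...,1]<115)).astype(np.uint8); n,l,st,ce=cv2.connectedComponentsWithStats(m); i=1+st[1:,4].argmax(); m=l==i
q=W[m][:,:2]; print(st[i]); rc=cv2.minAreaRect(q.astype(np.float32)*1000); print(rc,q.mean(0))
ev,E=np.linalg.eigh(np.cov(q.T)); print(np.sqrt(ev)*4, "long ang",ang(E[:,1]))
Wd=p2w("top",U,V,d=d); print(Wd[m][:,2].round(3)[::8])
im=cv2.resize(p[180:260,210:310],(800,640),interpolation=0); mm=cv2.resize(m[180:260,210:310].astype(np.uint8),(800,640),interpolation=0)
cs,_=cv2.findContours(mm,0,1); cv2.drawContours(im,cs,-1,(255,0,0),1); cv2.imwrite("pics/egg.png",im[:590,:,::-1])
```

```text
lipA out [0.5813 0.119 ] 12.9
lipA in [0.4889 0.0971] 11.6
lipB out [ 0.496  -0.0333] -72.5
lipB in [0.4667 0.0602] -72.2
div1 [0.5874 0.1042] 6.0
div2 [ 0.5101 -0.0315] -66.5
div3 [3.606e-01 3.000e-04] -136.9
div4 [0.3418 0.1522] 151.8
div5 [0.483  0.2209] 78.7
[[17, 123, 176], [17, 123, 176], [17, 122, 177], [16, 126, 156], [22, 85, 175], [23, 79, 177], [24, 80, 176], [24, 78, 177], [26, 72, 177], [31, 67, 178], [32, 67, 180], [33, 65, 183], [33, 63, 183], [29, 67, 178], [25, 74, 178], [23, 84, 177], [20, 92, 177], [19, 96, 172], [19, 97, 160], [19, 100, 138], [17, 111, 108], [15, 134, 129], [20, 112, 176], [20, 110, 178], [21, 109, 177], [21, 107, 176], [20, 109, 176], [19, 113, 176]]
[241 209  29  25 469]
((544.515380859375, 44.7742805480957), (46.247047424316406, 52.83528137207031), 1.506983995437622) [0.54740061 0.04702915]
[0.04960482 0.05656795] long ang 99.7
[0.026 0.023 0.023 0.022 0.023 0.026 0.022 0.023 0.026 0.023 0.023 0.022
 0.024 0.022 0.04  0.025 0.021 0.04  0.037 0.023 0.04  0.041 0.024 0.034
 0.044 0.023 0.037 0.042 0.035 0.035 0.042 0.036 0.037 0.044 0.036 0.037
 0.04  0.025 0.039 0.039 0.023 0.038 0.033 0.038 0.038 0.034 0.04  0.034
 0.043 0.033 0.037 0.034 0.031 0.034 0.026 0.025 0.024 0.025 0.023]
```

View pics/egg.png

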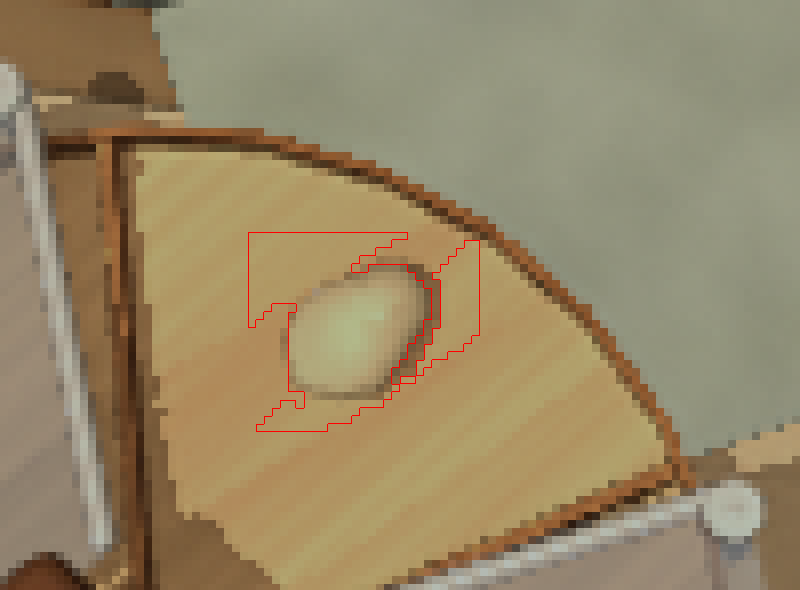

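Run:
```python
from h import *
z=np.load("top3.npz"); p,d=z["p"],z["d"]
V,U=np.mgrid[0:480,0:640]
hsv=cv2.cvtColor(p,cv2.COLOR_RGB2HSV).astype(int); roi=(U>240)&(U<268)&(V>209)&(V<234)
m=(roi&((hsv[...,1]<104)|(hsv[...,2]<150))).astype(np.uint8)
m=cv2.morphologyEx(m,cv2.MORPH_OPEN,np.ones((3,3),np.uint8)); n,l,st,ce=cv2.connectedComponentsWithStats(m); i=1+st[1:,4].argmax(); m=l==i
ang=lambda v:np.degrees(np.arctan2(v[1],v[0])).round(1)
W=p2w("top",U,V,z=.032); Wd=p2w("top",U,V,d=d)
md=roi&(Wd[...,2]>.031)&(d>0)
for nm,mk,X in (("col",m,W),("dep",md,Wd)):
    q=X[mk][:,:2]; ev,E=np.linalg.eigh(np.cov(q.T)); print(nm,mk.sum(),"mean",q.mean(0).round(4),np.sqrt(ev)*4,"long",ang(E[:,1]),cv2.minAreaRect(q.astype(np.float32)*1000))
im=cv2.resize(p[200:245,230:280],(800,720),interpolation=0)
for mk,col in ((m,(255,0,0)),(md,(0,0,255))):
    mm=cv2.resize(mk[200:245,230:280].astype(np.uint8),(800,720),interpolation=0)
    cs,_=cv2.findContours(mm,0,1); cv2.drawContours(im,cs,-1,col,2)
cv2.imwrite("pics/egg2.png",im[60:600,:,::-1])
```

```text
col 255 mean [0.5445 0.045 ] [0.02938796 0.04038163] long 126.6 ((544.5609130859375, 44.87579345703125), (30.762969970703125, 33.93193817138672), 0.8706507682800293)
dep 230 mean [0.5433 0.0459] [0.02664316 0.03861345] long 130.8 ((544.223876953125, 45.665992736816406), (31.80923843383789, 30.773448944091797), 88.78614807128906)
```

View pics/egg2.png

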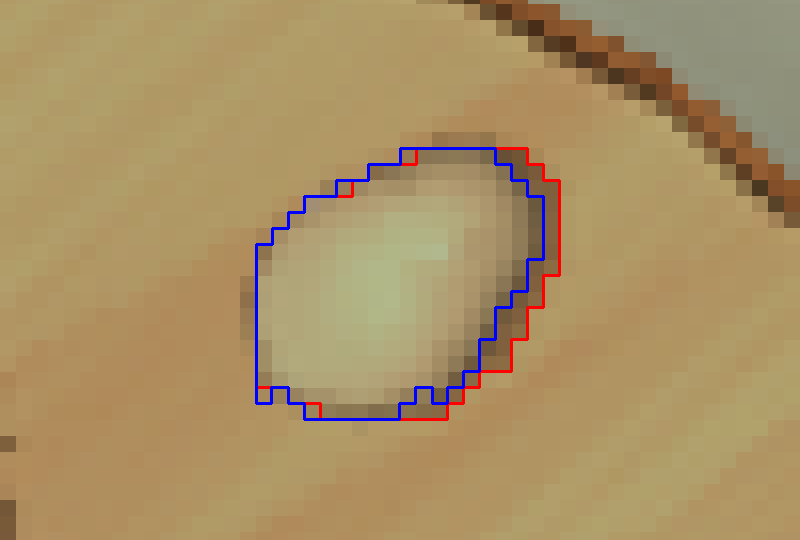

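Emit:
send_rows:
  xyz:
    - [0,0,0]
    - [0,0,0]
    - [0,0,0]
    - [0,0,0]
    - [0,0,0]
    - [0,0,0]
  spin: [-0.9,-0.9,-0.9,-0.9,-0.9,-0.5]
  claw: [0.44,0.44,0.44,0.44,0.44,0.44]

```text
time_s: 9.72
ee_pos: [0.3757, -0.1627, 0.2444]
ee_rot: [-89.7, -0.0, -49.2]
force: [-0.2, -0.4, -0.1]
opening: 0.561
```

Run:
```python
from h import *
from bench import manip
plan(manip.get_state(),[.544,.0455,.15],40)
```

```text
t 9.72 pos [ 0.3757 -0.1627  0.2444] zdir 40.83 q6 -74.3 open 0.561 F [-0.2 -0.4 -0.1]
shift units [-0.951  1.916  5.259] n 5.68 spin units 0.097
```

Emit:
send_rows:
  xyz:
    - [-0.15,0,0.9]
    - [-0.15,0,0.9]
    - [-0.15,0,0.9]
    - [-0.15,0,0.9]
    - [-0.15,0.3,0.9]
    - [-0.15,0.6,0.6]
    - [0,0.8,0.1]
    - [0,0.3,0]
  spin: [0,0,0,0,0,0,0,0]
  claw: [0.44,0.44,0.44,0.44,0.44,0.44,0.44,0.44]

```text
time_s: 10.72
ee_pos: [0.5529, 0.0461, 0.1445]
ee_rot: [-89.5, -0.4, -50.3]
force: [0.0, -0.5, 0.4]
opening: 0.558
```

Run:
```python
from h import *
from bench import manip
plan(manip.get_state(),[.544,.0455,.028],40)
```

```text
t 10.72 pos [0.5529 0.0461 0.1445] zdir 39.66 q6 -42.1 open 0.558 F [ 0.  -0.5  0.4]
shift units [-0.12   2.327 -0.166] n 2.34 spin units -0.039
```

Emit:
send_rows:
  xyz:
    - [-0.12,0.4,-0.17]
    - [0,0.6,0]
    - [0,0.5,0]
    - [0,0,0]
  spin: [0,0,0,0]
  claw: [0.44,0.44,0.44,0.44]

```text
time_s: 11.22
ee_pos: [0.5423, 0.0459, 0.0655]
ee_rot: [-89.6, -0.3, -50.8]
force: [-0.5, -0.1, 0.8]
opening: 0.558
```

Run:
```python
from h import *
from bench import manip,cams
plan(manip.get_state(),[.544,.0455,.028],40)
for n in("side","top"):
    p,d=cams.read_camera(n); c=p[150:400,130:430]; cv2.imwrite(f"pics/{n}4.png",cv2.resize(c,(720,600))[:,:,::-1])
```

```text
t 11.22 pos [0.5423 0.0459 0.0655] zdir 39.22 q6 -41.8 open 0.558 F [-0.5 -0.1  0.8]
shift units [0.025 0.751 0.016] n 0.75 spin units -0.091
```

View pics/side4.png

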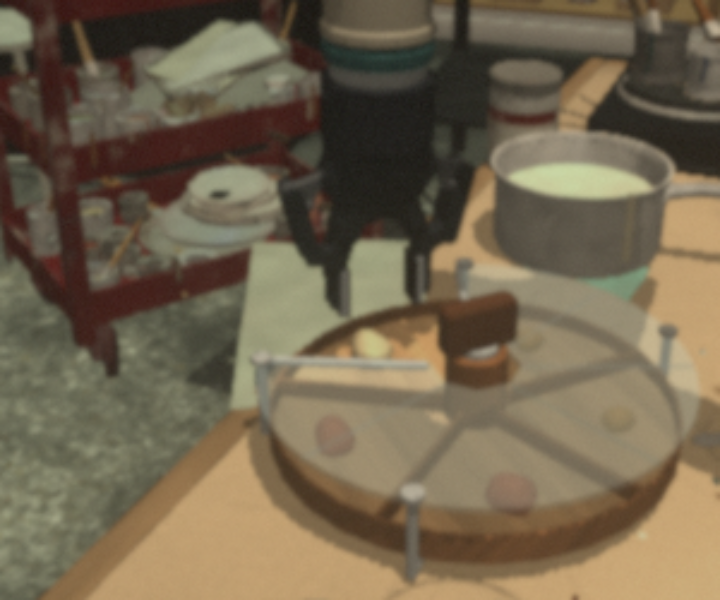

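View pics/top4.png

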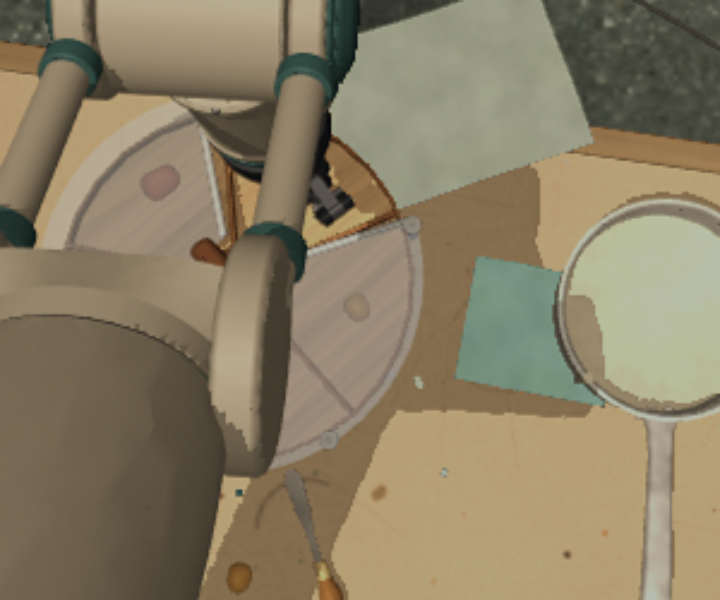

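Run:
```python
from h import *
print((w2p("side",[[.544,.0455,.0335],[.5423,.0459,.075]])-[130,150])*2.4)
```

```text
[[375.66535554 348.3092228 ]
 [377.33530384 298.42563997]]
```

Emit:
send_rows:
  xyz:
    - [0.02,0.35,0.02]
    - [0,0.25,0]
    - [0,0.13,0]
    - [0,0,0]
  spin: [0,0,0,0]
  claw: [0.44,0.44,0.44,0.44]

```text
time_s: 11.82
ee_pos: [0.5502, 0.0456, 0.0345]
ee_rot: [-89.0, -0.8, -50.8]
force: [-0.5, -0.5, 0.0]
opening: 0.561
```

Run:
```python
from h import *
from bench import manip,cams
plan(manip.get_state(),[.544,.0455,.028],40)
p,d=cams.read_camera("side"); c=p[220:345,220:370]; cv2.imwrite(f"pics/side5.png",cv2.resize(c,(720,600))[:,:,::-1])
```

```text
t 11.82 pos [0.5502 0.0456 0.0345] zdir 39.17 q6 -41.7 open 0.561 F [-0.5 -0.5  0. ]
shift units [-0.079  0.127 -0.099] n 0.18 spin units -0.097
```

View pics/side5.png

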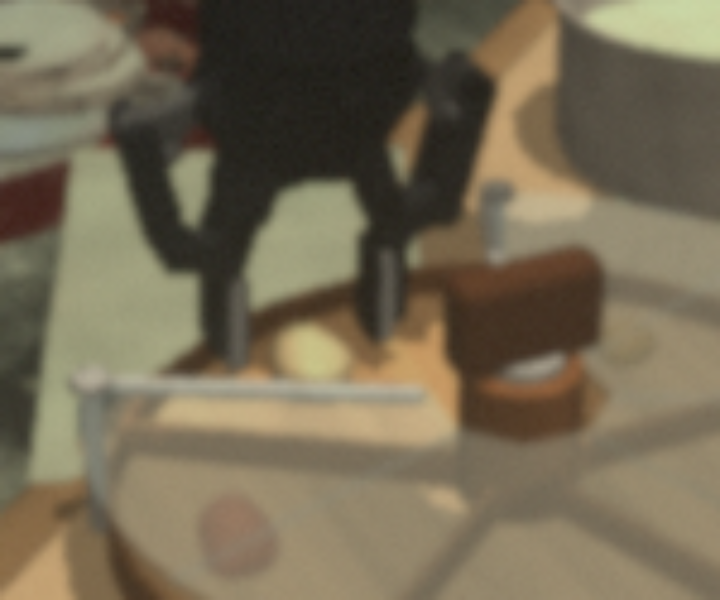

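The fingers stand either side of the lump at about (315,350) in the crop. The TCP is 6 mm too far out in x, so I'll correct that and then lower.

Emit:
send_rows:
  xyz:
    - [-0.08,0,-0.1]
    - [0,0,0]
  spin: [-0.09,0]
  claw: [0.44,0.44]

```text
time_s: 12.12
ee_pos: [0.5439, 0.0455, 0.0353]
ee_rot: [-89.0, -0.9, -50.0]
force: [-0.8, -0.1, 1.4]
opening: 0.557
```

Run:
```python
from h import *
from bench import manip,cams
plan(manip.get_state(),[.544,.0455,.028],40)
```

```text
t 12.12 pos [0.5439 0.0455 0.0353] zdir 40.0 q6 -42.6 open 0.557 F [-0.8 -0.1  1.4]
shift units [-0.001  0.146 -0.001] n 0.15 spin units -0.0
```

Emit:
send_rows:
  xyz:
    - [0,0.14,0]
    - [0,0,0]
  spin: [0,0]
  claw: [0.44,0.44]

```text
time_s: 12.38
ee_pos: [0.5442, 0.0455, 0.0282]
ee_rot: [-88.9, -0.9, -50.0]
force: [0.6, -1.4, 0.0]
opening: 0.561
```

Run:
```python
from h import *
from bench import manip,cams
plan(manip.get_state(),[.544,.0455,.028],40)
```

```text
t 12.38 pos [0.5442 0.0455 0.0282] zdir 39.99 q6 -42.6 open 0.561 F [ 0.6 -1.4  0. ]
shift units [-0.002  0.005 -0.002] n 0.01 spin units -0.001
```

Emit:
send_rows:
  xyz:
    - [0,0,0]
    - [0,0,0]
    - [0,0,0]
    - [0,0,0]
    - [0,0,0]
    - [0,0,0]
  spin: [0,0,0,0,0,0]
  claw: [1,1,1,1,1,1]

```text
time_s: 13.12
ee_pos: [0.5445, 0.0456, 0.0286]
ee_rot: [-88.9, -0.9, -50.0]
force: [0.3, 0.3, 1.5]
opening: 0.297
```

Run:
```python
from h import *
from bench import manip,cams
plan(manip.get_state(),[.544,.0455,.15],40)
p,d=cams.read_camera("side"); c=p[220:345,220:370]; cv2.imwrite(f"pics/side6.png",cv2.resize(c,(720,600))[:,:,::-1])
```

```text
t 13.12 pos [0.5445 0.0456 0.0286] zdir 39.99 q6 -42.6 open 0.297 F [0.3 0.3 1.5]
shift units [ 0.034 -2.427  0.038] n 2.43 spin units -0.001
```

View pics/side6.png

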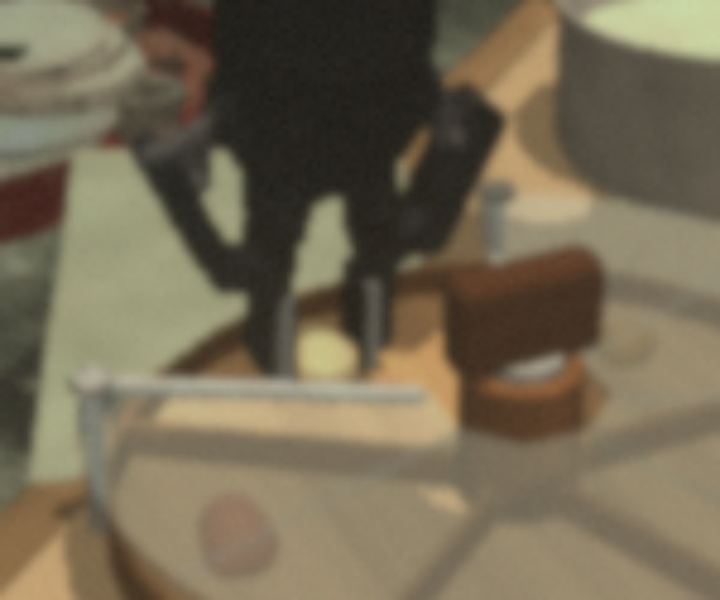

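Emit:
send_rows:
  xyz:
    - [0,0,0]
    - [0,-0.2,0]
    - [0,-0.4,0]
    - [0,-0.6,0]
    - [0,-0.6,0]
    - [0,-0.6,0]
    - [0,-0.6,0]
    - [0,0,0]
  spin: [0,0,0,0,0,0,0,0]
  claw: [1,1,1,1,1,1,1,1]

```text
time_s: 14.18
ee_pos: [0.5408, 0.0454, 0.1858]
ee_rot: [-88.8, -1.0, -50.0]
force: [-0.4, 0.8, 0.4]
opening: 0.295
```

Run:
```python
from h import *
from bench import manip,cams
plan(manip.get_state(),[.4365,-.233,.17],40)
p,d=cams.read_camera("side"); c=p[150:400,130:430]; cv2.imwrite(f"pics/side7.png",cv2.resize(c,(720,600))[:,:,::-1])
```

```text
t 14.18 pos [0.5408 0.0454 0.1858] zdir 40.0 q6 -42.6 open 0.295 F [-0.4  0.8  0.4]
shift units [ 2.92   0.262 -5.183] n 5.95 spin units -0.0
```

View pics/side7.png

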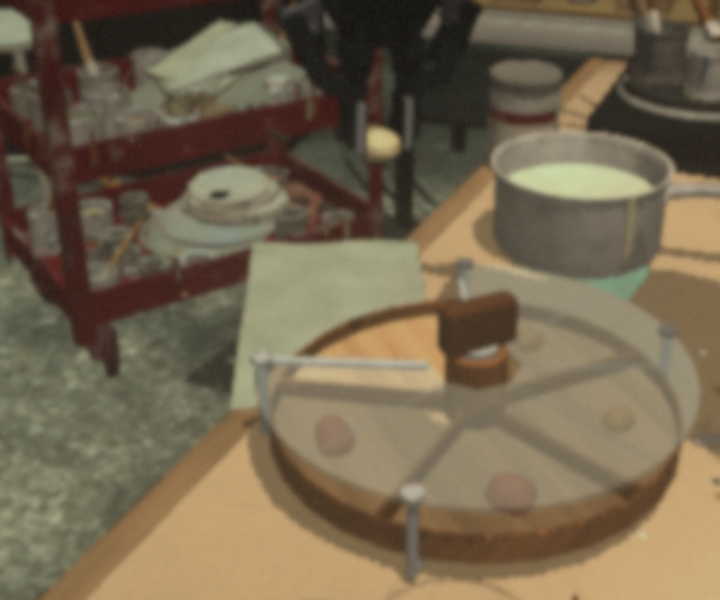

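The lump is held, at about (380,143) in the crop. I'm moving it over to the pan.

Emit:
send_rows:
  xyz:
    - [0.2,0.05,-0.35]
    - [0.3,0,-0.55]
    - [0.35,0,-0.65]
    - [0.4,0,-0.7]
    - [0.4,0,-0.7]
    - [0.4,0,-0.7]
    - [0.35,0,-0.6]
    - [0.25,0,-0.4]
    - [0.15,0,-0.25]
    - [0,0,0]
  spin: [0,0,0,0,0,0,0,0,0,0]
  claw: [1,1,1,1,1,1,1,1,1,1]

```text
time_s: 15.48
ee_pos: [0.4235, -0.2317, 0.1649]
ee_rot: [-90.0, 0.5, -50.1]
force: [-0.3, 0.8, 0.1]
opening: 0.293
```

Run:
```python
from h import *
from bench import manip,cams
plan(manip.get_state(),[.4365,-.233,.06],40)
```

```text
t 15.47 pos [ 0.4235 -0.2317  0.1649] zdir 39.88 q6 -76.9 open 0.293 F [-0.3  0.8  0.1]
shift units [0.205 2.096 0.183] n 2.11 spin units -0.014
```

Emit:
send_rows:
  xyz:
    - [0.2,0.3,0.18]
    - [0,0.45,0]
    - [0,0.45,0]
    - [0,0.35,0]
    - [0,0.2,0]
    - [0,0,0]
  spin: [0,0,0,0,0,0]
  claw: [1,1,1,1,1,1]

```text
time_s: 16.23
ee_pos: [0.441, -0.2278, 0.07]
ee_rot: [-89.9, 0.7, -49.8]
force: [0.1, -0.5, -0.0]
opening: 0.292
```

Run:
```python
from h import *
from bench import manip,cams
plan(manip.get_state(),[.4365,-.233,.058],40)
p,d=cams.read_camera("side"); c=p[150:300,300:480]; cv2.imwrite(f"pics/side8.png",cv2.resize(c,(720,600))[:,:,::-1])
```

```text
t 16.23 pos [ 0.441  -0.2278  0.07  ] zdir 40.24 q6 -76.0 open 0.292 F [ 0.1 -0.5 -0. ]
shift units [ 0.024  0.239 -0.136] n 0.28 spin units 0.027
```

View pics/side8.png

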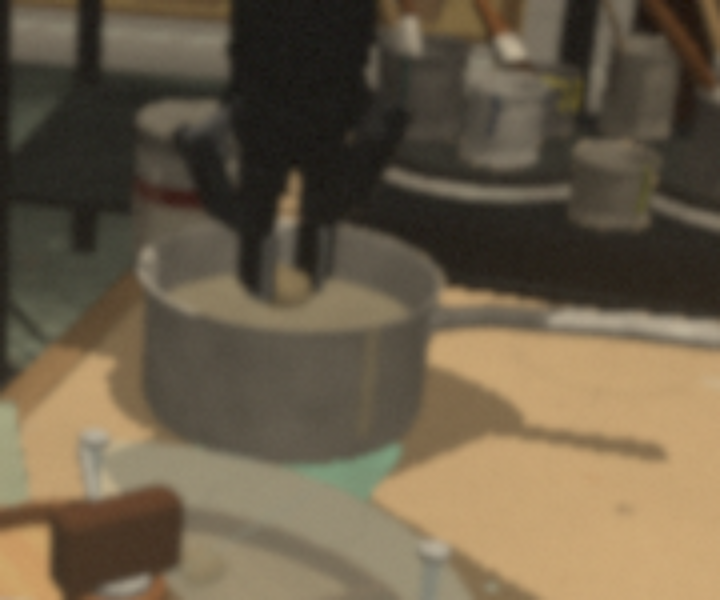

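The lump, at (292,285) in the crop, is inside the pan just above the fill. I'm lowering the last 12 mm.

Emit:
send_rows:
  xyz:
    - [0.02,0.12,-0.13]
    - [0,0.08,0]
    - [0,0.03,0]
    - [0,0,0]
  spin: [0,0,0,0]
  claw: [1,1,1,1]

```text
time_s: 16.77
ee_pos: [0.4378, -0.2342, 0.0597]
ee_rot: [-89.8, 0.4, -49.8]
force: [1.4, 0.6, 0.2]
opening: 0.292
```

Run:
```python
from h import *
from bench import manip,cams
plan(manip.get_state(),[.4365,-.233,.0565],40)
```

```text
t 16.77 pos [ 0.4378 -0.2342  0.0597] zdir 40.22 q6 -76.8 open 0.292 F [1.4 0.6 0.2]
shift units [-0.035  0.065 -0.005] n 0.07 spin units 0.025
```

Emit:
send_rows:
  xyz:
    - [0,0.06,0]
    - [0,0,0]
    - [0,0,0]
    - [0,0,0]
    - [0,0,0]
    - [0,0,0]
    - [0,-0.3,0]
    - [0,-0.6,0]
    - [0,-0.7,0]
    - [0,-0.7,0]
  spin: [0,0,0,0,0,0,0,0,0,0]
  claw: [1,1,0.5,0.5,0.5,0.5,0.5,0.5,0.5,0.5]

```text
time_s: 18.02
ee_pos: [0.4363, -0.2337, 0.1721]
ee_rot: [-89.9, 0.8, -49.8]
force: [-0.6, -0.2, 0.4]
opening: 0.503
```

Run:
```python
from h import *
from bench import manip,cams
plan(manip.get_state(),[.28,-.3,.25])
p,d=cams.read_camera("side"); c=p[150:300,300:480]; cv2.imwrite(f"pics/side9.png",cv2.resize(c,(720,600))[:,:,::-1])
```

```text
t 18.02 pos [ 0.4363 -0.2337  0.1721] zdir 40.21 q6 -76.8 open 0.503 F [-0.6 -0.2  0.4]
shift units [-1.028 -1.549 -3.24 ] n 3.74 spin units None
```

View pics/side9.png

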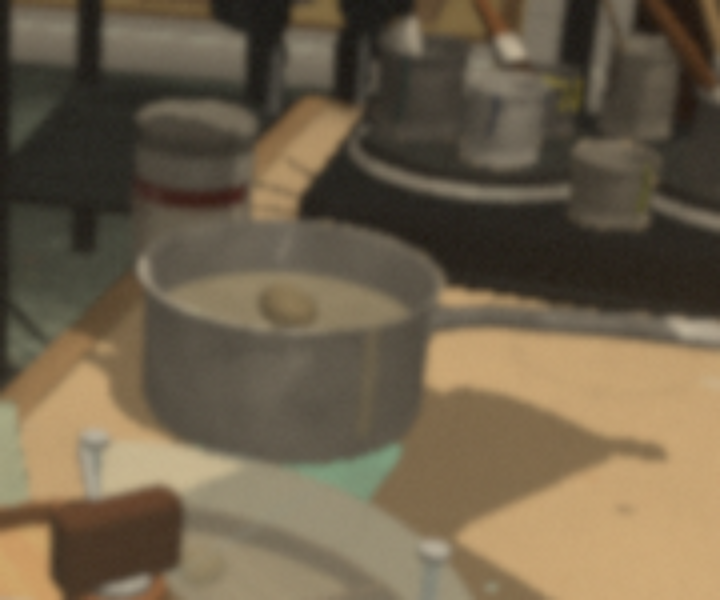

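The lump lies in the pan at (288,303) in the crop, and the gripper is clear. I'll raise it a little and take a last look from above.

Emit:
send_rows:
  xyz:
    - [-0.2,-0.5,-0.6]
    - [-0.2,-0.5,-0.6]
    - [-0.2,-0.3,-0.6]
    - [-0.2,0,-0.6]
    - [0,0,0]
  spin: [0,0,0,0,0]
  claw: [0.5,0.5,0.5,0.5,0.5]

```text
time_s: 18.7
ee_pos: [0.3192, -0.2848, 0.245]
ee_rot: [-89.8, -0.0, -49.7]
force: [1.0, 0.6, -0.4]
opening: 0.5
```

Run:
```python
from h import *
from bench import manip,cams
plan(manip.get_state(),[.28,-.3,.25])
p,d=cams.read_camera("top"); cv2.imwrite(f"pics/top10.png",p[:,:,::-1])
```

```text
t 18.7 pos [ 0.3192 -0.2848  0.245 ] zdir 40.32 q6 -91.6 open 0.5 F [ 1.   0.6 -0.4]
shift units [-0.276 -0.102 -0.795] n 0.85 spin units None
```

View pics/top10.png

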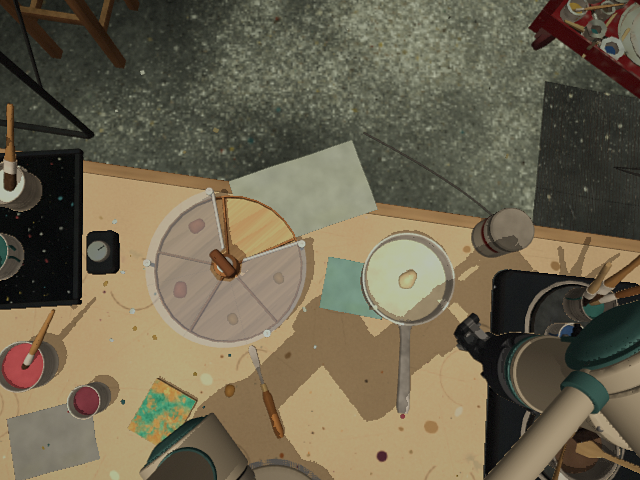

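The last look shows the egg-shaped lump at (408,280), in the middle of the pan. The emptied bin is still centred in the opening, around (255,225), and the arm touches nothing.

```bash
python3 -c "
from bench import ticket
print(ticket.job_done())"
```

```text
the job is handed in; nothing more can be done
None
```

The egg-shaped lump is in the saucepan, released, and the job was handed in at about 19 s of the 64 s allowed; no verdict was reported.

- **Turning the tray:** I gripped the knob bar and turned the tray about 72° anticlockwise. That brought the lump's bin to within about 1° of the middle of the opening. The two measures of the opening's direction differed slightly: −29° from the guard's posts and −30° from its edges. The bin stood at −29.4°.
- **Moving the lump:** I took it across its narrow side, lifted it out through the opening, lowered it into the pan and let go. It was gripped at about 25 mm, against the stated width of 29 mm. It held without slipping.
- **Last checks:** The side and top pictures show the lump lying in the middle of the pan, the other four lumps still in their bins, and the gripper clear of everything. Wrist force read no more than about 3 N at every reading I took.

One approach row drifted 6 mm in x while I was lowering to the lump. I corrected it before closing the fingers.

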